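Return the flatness standard from the soak plate to its case

TASK

The dark ceramic flatness standard, a thin disc, has come to temperature on the soak plate: slide the steel paddle under it against the stop behind it until the disc is home against the paddle's heel, lift it and lower it on to the two white rails between the four posts of its open storage case; never ram, tip or drop the disc, as its edge chips, and never touch it with the fingers or the arm. Draw the paddle out through the slot in the front of the case, lay it down flat on the open bench, and close the case's lid fully. Leave the two gauge blocks undisturbed where they stand on the soak plate.

Things in the scene. Friction and masses are not known exactly. Their poses are not given: they have to be found in the camera images.
- standard_disc: dark round ceramic disc, 100 mm diameter, 5 mm thick, about 0.1 kg. Its lower edge is bevelled, 2.2 mm high and 4.5 mm inward, so the flat underside is 91 mm wide. It lies flat on the soak plate, some way short of the stop. Origin: centre of the underside, z up.
- paddle: hand paddle, flat on the bench, 0.13 kg. Origin: underside below the grip point; +x to the blade tip. Black handle 16 mm wide (y), 18 high, x -85 to 35 mm. Steel blade 40 wide, 2.2 thick, x 40 to 135 mm, last 20 mm feathered to 1 mm. A heel ridge across it, 9 mm above the blade, ends at x 49.5: a disc home against the heel has its centre at x 100 and reaches 15 mm past the tip.
- soak_plate: fixed aluminium plate, x -90 to 108, y -105 to 105 mm in its frame, flat top 25 mm above the bench, open to the robot (-x). Clamped on it behind the disc is a stop bar, 10 mm high, with two noses (8 mm wide, y -31 and 31 mm): a disc pushed along the plate's +x rests on both with its centre at y 0 and x anywhere from 0 to 36 mm: the stop is set differently each time and not measured.
- storage_case: fixed grey box, 136 (x) by 144 mm (y), walls 4 thick, 38 high, floor 5 thick. Origin: centre of underside; front looks along -x. Front wall: slot 64 mm wide, floor to rim, for the paddle. Two white rails along x (y 30 to 46 mm either side, x -46 to 46), tops at 26 mm; channel between 21 deep. Four posts, 10 diameter, 37 high, at x +-44.8, y +-37.6: 3.5 mm play round the disc.
- nest (a point): centre of the disc's seat in the case, level with the rail tops (26 mm above the bench); a seated disc has its origin here within the play. Axes as the case.
- case_lid (a joint): lid angle in rad: 0 = fully closed on the walls, starts open at 1.4 to 1.55; stiff hinge, stays where left. Hinge axis along the case's y at x 68 mm, 38 mm above the bench (its back rim). Lid: grey panel 137 long, 144 wide, top 11 mm above the hinge axis when closed, with a thumb tab 46 mm wide that juts 14 mm from the middle of the front edge.
- lid_edge (a point): point on the lid's outer face in the middle of its free edge, 137 mm from the hinge axis, at the root of the thumb tab; when closed at x -69 mm of the case, 46 mm above the bench.
- gauge_block_40: white gauge block 10 x 35 mm, 40 mm high, standing on the soak plate at the side of the disc. Origin: centre of its underside.
- gauge_block_20: white gauge block 10 x 35 mm, 20 mm high, standing on the soak plate at the other side of the disc. Origin: centre of its underside.
Things that resemble listed ones, but are neither listed nor needed, are in the scene too. Leave any brown or turquoise look-alike of the standard_disc alone.

How it is judged (in metres and radians):
On the way, in this order (a step that is already met when the one before it is completed fails the run):
1. the disc is lifted clear of the soak plate on the paddle's blade, home against its heel (within 4 mm) (height (world z) of standard_disc above 0.045 m and contact force between standard_disc and paddle above 0.2 N and contact force between standard_disc and soak_plate below 0.02 N and x of standard_disc in the frame of paddle below 0.104 m), for 0.3 s.
2. the disc lies on the rails of the case and the paddle no longer touches it (horizontal distance between standard_disc and nest below 0.007 m and z of standard_disc in the frame of nest below 0.003 m and angle between standard_disc's own z axis and vertical below 0.05 rad and contact force between standard_disc and paddle below 0.02 N), for 0.2 s.
At the end, for the whole second after the job is handed in: Disc flat and at rest on the case's rails (7 mm from the nest's centre, 3 mm in height, 0.05 rad); lid shut (under 0.05 rad); paddle flat and still on the bench (underside under 6 mm, 0.06 rad), touching neither case nor soak plate (horizontal distance between standard_disc and nest below 0.007 m and z of standard_disc in the frame of nest between -0.003 and 0.003 m and angle between standard_disc's own z axis and vertical below 0.05 rad and linear speed of each of standard_disc, paddle below 0.02 m/s and value of joint case_lid below 0.05 rad and height (world z) of paddle below 0.006 m and angle between paddle's own z axis and vertical below 0.06 rad and contact force between paddle and storage_case below 0.02 N and contact force between paddle and soak_plate below 0.02 N).
It fails at once if the fingers or the arm touch the disc (contact force between any of the fingers, the arm and standard_disc above 0.3 N).
It fails at once if the disc is rammed or dropped: the contact forces on it pass 25 N (contact force between standard_disc and anything else above 25 N).
It fails at once if the disc is tipped by more than 0.6 rad (angle between standard_disc's own z axis and vertical above 0.6 rad).
It fails at once if the disc is dropped on the bench (height (world z) of standard_disc below 0.012 m).
It fails at once if a gauge block is moved by more than 15 mm or knocked over (distance of any of gauge_block_40, gauge_block_20 from where it was at the start of the episode above 0.015 m or angle between any of gauge_block_40, gauge_block_20's own z axis and vertical above 0.5 rad).
It also fails if it takes over 72 s, if anything falls off the work surface, if the arm or the gripper's body presses on something with over 40 N, if the wrist force passes 120 N, or if a joint passes its speed limit or range.

ROBOT

A 7-joint arm with a two-finger parallel gripper is mounted at the origin on a cart in front of the work surface, level with it; the furniture and walls round the work are solid. World frame = base frame: x ahead of the robot, y to its left, z up, the work surface at z = 0. Lengths are in m, angles in degrees, forces in N, time in s.
With the tool pointing down it reaches from about 0.425 to 0.875 m from the base axis. Payload 4.7 kg.
Tool frame: the origin (TCP) lies at the very end of the fingers, on their centre line; the grasp point (between the pads) lies 19 mm behind it; z points along the fingers, y is the line along which they close (so a half turn about z gives the same grasp; the last joint's range is limited). The gripper opens to 87 mm and grips with 3 to 60 N. Pads are 19 mm wide; open, the fingers measure 117 mm over their backs; the gripper's body (75 mm by 190 mm) begins 51 mm behind the grasp point.
Start: joints at [0.808, 18.392, -4.016, 83.108, 1.295, 78.541, -3.26], TCP at [0.65, -0, 0.223] pointing down, gripper open.
Joint ranges: [-163.93, 163.93], [-17.29, 119.83], [-79.2, 71.16], [3.27, 140.29], [-89.18, 269.18], [5.43, 117.66], [-154.24, 154.24]. Speed limits (degrees/s): [147.25, 147.25, 180, 180, 180, 180, 180].

INTERFACE

Orientations are given as [roll, pitch, yaw] about the fixed x, y, z axes, in that order (R = Rz(yaw) Ry(pitch) Rx(roll)).
In Python, from cell import get_obs, cams, ticket, finder gives the robot as it stands.
- The arm moves only by the shell command python3 -m creep 'ROWS' [FORCE]. ROWS is text: rows parted by semicolons, each of 5 numbers parted by spaces: the shift along the world's x, y, z in m, then the turn about the world's z in degrees, then the finger opening in m, from 0 to 0.087. A call has 1 to 8 rows; each row shifts and turns the commanded pose from where the row before left it; what a row does not reach is not made up. A row lasts 1/8 s, in which the tool goes at most 62.5 mm and 10.7 degrees, less where a joint would pass 70% of its speed; a pose out of reach is approached as far as the arm can. A call with a gripper value outside its range is refused whole. The fingers move at their own pace and stop on an object; FORCE is the grip in N (left out, the last holds). Time passes only in rows, so rows that do not move let the fingers close. It gives the time, the measured TCP pose, the force, the opening and the grip force at its end, in the units of the state.
- get_obs(): the state, without advancing time (a new reading comes with each control period).
- cams.read_camera(name): name is "scene" or "side" or "wrist"; returns the picture (480x640x3 uint8, red, green, blue); there is no depth.
- cams.calibration(name): a dict with "fx", "fy", "cx", "cy" (pixels), "k1" (the pictures are not rectified: a ray, as slopes to the right and down, at radius r is drawn at 1 + k1 r^2 times it, then the intrinsics apply), "extrinsics" (4x4, takes a point from world to camera coordinates). Camera axes: x right, y down, z forward; pixel columns grow to the right and rows downward; lengths in m; the calibration is good to about 2 mm. A picture is of the moment at which its call begins: read the wrist's pose just before it. calibration takes no time and is no camera call; for the wrist camera it gives the pose at the moment of the call.
- ticket.sign_off(): hands the job in; it is judged then, once.
Trained networks look in the newest picture that a camera, given by its name, has taken for a name from the list of things; names that differ only in an ending like _2 or _b are one class to them, and where a whole thing is asked for, a point or a joint stands for the part that bears it (a point fixed in the world has none). Each returns a list of dicts, best first, with "p" (0 to 1); they miss things now and then, are a little off and sometimes report something else, mostly with a low value. They report only what shows in the picture. A call takes as long as a camera call. They do not tell look-alikes from the thing itself.
- finder.masks_of(name, camera): "mask" (480x640 bool, what is visible of it) and "xy" ([column, row] in pixels, amid what is visible of it).
- finder.tip_of(name, camera): "xy" ([column, row] in pixels: a listed point, or the origin of a listed thing).
The state is a dict: "time_s": time; "qpos": joint angles; "joint_velocities": joint speeds; "effort": joint torques, N m; "tool_pos": TCP position; "tool_rot": TCP orientation; "force": force on the tool from outside, world axes, zero at the start; "wrist_torque": the same for the moment, N m; "grip_width": finger opening in m; "grasp_force": force on a finger pad.
Only numpy, scipy, OpenCV 4.12 (cv2) and the standard library are available. Lean on these libraries where they do the work, as an engineer would, in place of code of your own. Each camera call takes 0.05 s, during which the arm holds its last target. There are 200 camera calls.

## Working session

There is one attempt and no reset: what is moved stays moved. The work goes in short steps, Python scripts to look and compute and a shell command to move; the robot and the scene stay as the last step left them, time stands still between calls to the robot, and variables do not carry over. Pictures are saved under pics/ and viewed, at most 10 in all, crops included, and the job is handed in when it is done.

```bash
mkdir -p pics; ls; cat > h.py <<'E'
import numpy as np, cv2
from cell import get_obs, cams, ticket, finder
def shot(c,fn=None):
    K=cams.calibration(c); im=cams.read_camera(c)
    if fn: cv2.imwrite('pics/'+fn,im[:,:,::-1])
    return im,K
def ray(K,px):
    px=np.atleast_2d(np.asarray(px,float))
    x=(px-[K['cx'],K['cy']])/[K['fx'],K['fy']]
    u=x.copy()
    for _ in range(20): u=x/(1+K['k1']*(u**2).sum(1,keepdims=True))
    E=np.array(K['extrinsics']); R,t=E[:3,:3],E[:3,3]
    return -R.T@t, np.c_[u,np.ones(len(u))]@R
def at_z(K,px,z):
    o,d=ray(K,px); return o+d*((z-o[2])/d[:,2])[:,None]
def proj(K,P):
    E=np.array(K['extrinsics']); c=np.atleast_2d(P)@E[:3,:3].T+E[:3,3]
    u=c[:,:2]/c[:,2:]; u=u*(1+K['k1']*(u**2).sum(1,keepdims=True))
    return u*[K['fx'],K['fy']]+[K['cx'],K['cy']]
E
python3 - <<'E'
from h import *
np.set_printoptions(precision=4,suppress=True)
for c in ['scene','side','wrist']:
    im,K=shot(c,c+'0.png'); o,_=ray(K,[320,240]); print(c,o,at_z(K,[320,240],0), K['fx'],K['k1'])
    for n in ['standard_disc','paddle','soak_plate','storage_case','nest','lid_edge','gauge_block_40','gauge_block_20']:
        try:
            r=finder.tip_of(n,c)
            z={'nest':.026,'standard_disc':.025,'gauge_block_40':.025,'gauge_block_20':.025}.get(n,0)
            print(n,[(np.round(q['xy']),round(q['p'],2),at_z(K,q['xy'],z)[0][:2]) for q in r[:4]])
        except Exception as e: print(n,e)
print(get_obs()['time_s'])
E
```

```text
pics
scene [-0.4764 -0.5603  1.1357] [[ 0.5971 -0.065   0.    ]] 600.8649828943743 -0.1201869159124413
standard_disc [(array([318., 289.]), 0.87, array([ 0.4137, -0.1418])), (array([378., 319.]), 0.85, array([ 0.3837, -0.3102])), (array([438., 366.]), 0.83, array([ 0.3114, -0.4785])), (array([372., 247.]), 0.64, array([ 0.6013, -0.2119]))]
paddle [(array([269., 260.]), 0.79, array([0.4722, 0.0277]))]
soak_plate [(array([374., 252.]), 0.71, array([ 0.6109, -0.2181]))]
storage_case [(array([226., 212.]), 0.57, array([0.5955, 0.2319]))]
nest [(array([228., 203.]), 0.58, array([0.6093, 0.2294]))]
lid_edge [(array([228., 148.]), 0.68, array([0.8766, 0.3885]))]
gauge_block_40 [(array([402., 254.]), 0.54, array([ 0.6084, -0.2932])), (array([340., 244.]), 0.49, array([ 0.582 , -0.1307]))]
gauge_block_20 [(array([402., 254.]), 0.54, array([ 0.6084, -0.2932])), (array([340., 244.]), 0.49, array([ 0.582 , -0.1307]))]
side [ 0.1577 -0.9104  0.881 ] [[ 0.5467 -0.0321  0.    ]] 533.5534953178077 -0.01963203882869561
standard_disc [(array([377., 278.]), 0.63, array([ 0.6044, -0.2177])), (array([310
[... 409 characters left out ...]
5]))]
lid_edge [(array([321., 119.]), 0.84, array([0.7785, 0.5028]))]
gauge_block_40 [(array([357., 254.]), 0.65, array([ 0.5946, -0.1343])), (array([401., 304.]), 0.55, array([ 0.6156, -0.3046]))]
gauge_block_20 [(array([357., 254.]), 0.65, array([ 0.5946, -0.1343])), (array([401., 304.]), 0.55, array([ 0.6156, -0.3046]))]
wrist [0.6491 0.078  0.385 ] [[ 0.6488 -0.0312  0.    ]] 429.36290799098254 -0.03471837076439059
standard_disc [(array([282., 422.]), 0.61, array([ 0.6112, -0.2131]))]
paddle [(array([126., 177.]), 0.56, array([0.474 , 0.0283]))]
soak_plate []
storage_case []
nest []
lid_edge [(array([281., 422.]), 0.17, array([ 0.6066, -0.2337]))]
gauge_block_40 []
gauge_block_20 []
1.35
```

View pics/scene0.png

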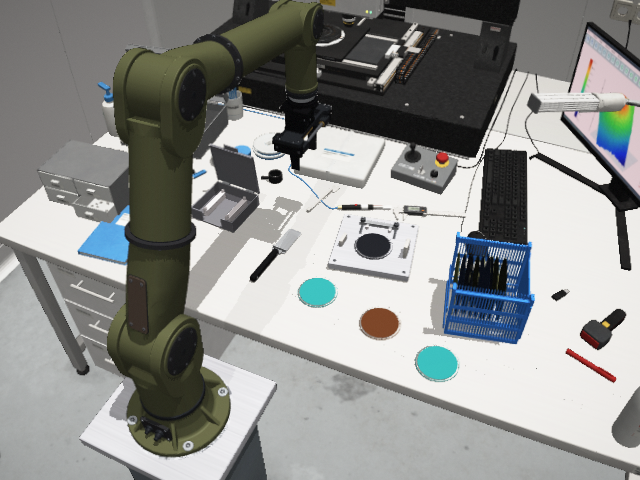

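View pics/side0.png

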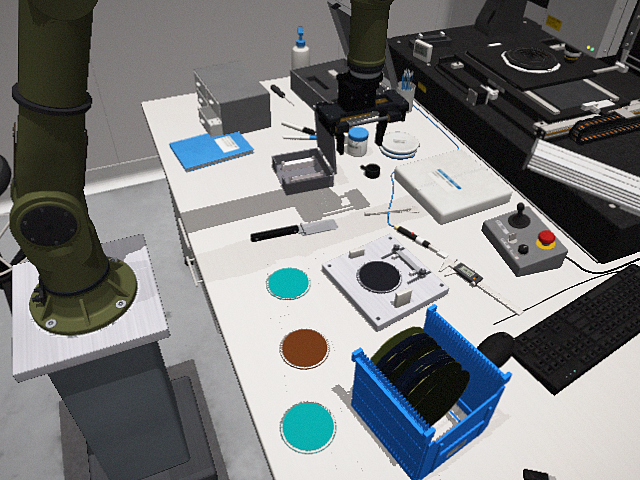

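```bash
python3 - <<'E'
import cv2,numpy as np
s=cv2.imread('pics/scene0.png');a=s[200:300,300:440];b=s[130:280,160:310]
w=cv2.imread('pics/side0.png');c=w[200:350,330:430+0]
R=lambda i:cv2.resize(i,(400,300),interpolation=cv2.INTER_CUBIC)
cv2.imwrite('pics/m.png',np.vstack([np.hstack([cv2.resize(a,(400,286)),cv2.resize(b,(400,286))]),np.hstack([cv2.resize(w[220:340,320:440],(400,300)),cv2.resize(w[100:260,230:390],(400,300))])]))
E
```

```text
(no output)
```

View pics/m.png

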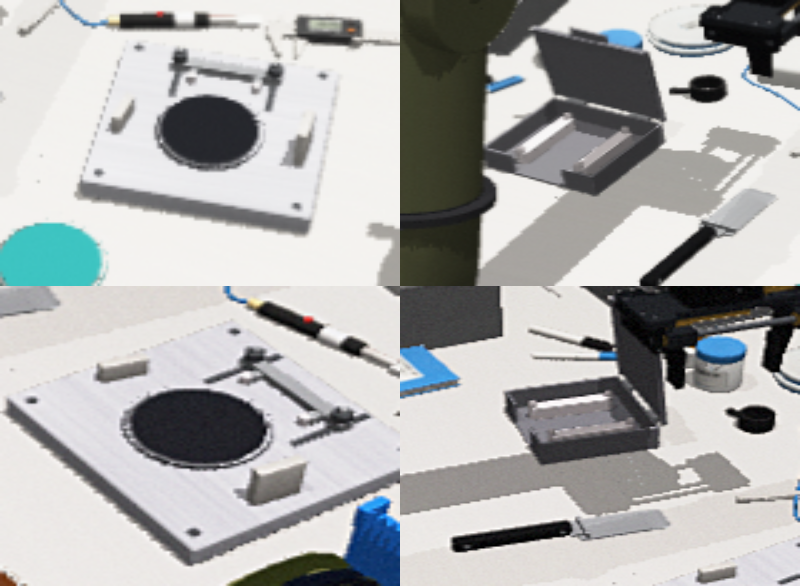

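View pics/wrist0.png

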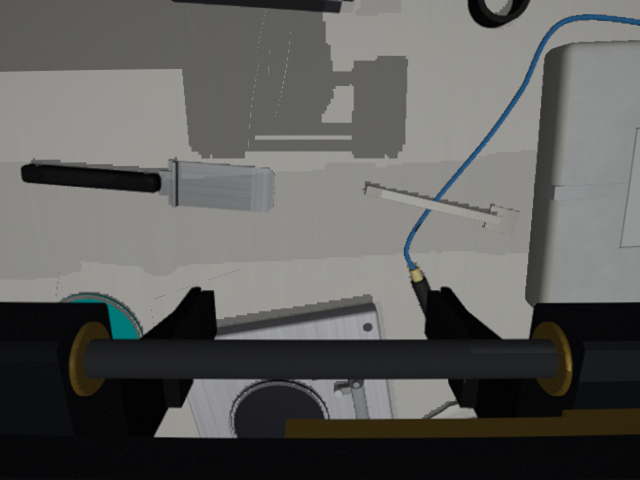

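The scene and side views show the black disc at about (318..374, 247) / (377, 278), on the aluminium plate with a gauge block either side and the stop behind. The paddle lies blade-forward at (269, 260) and the open case at (226, 205). The wrist view shows the paddle at (126, 177), so the fingers close along x and the hand needs a -90° turn. I'll turn it and look from above the plate.

```bash
python3 -m creep '-0.01 -0.025 0 -10.6 0.06;-0.01 -0.025 0 -10.6 0.06;-0.01 -0.025 0 -10.6 0.06;-0.01 -0.025 0 -10.6 0.06;-0.01 -0.025 0 -10.6 0.06;-0.01 -0.025 0 -10.6 0.06;-0.01 -0.025 0 -10.6 0.06;-0.02 -0.025 0 -10.6 0.06'
python3 -m creep '0 0 0 -5.2 0.06;0 0 0 0 0.06;0 0 0 0 0.06'
python3 - <<'E'
from h import *
im,K=shot('wrist','wplate.png'); np.save('pics/Kp.npy',K,allow_pickle=True)
o=get_obs();print(o['tool_pos'],o['tool_rot'])
for n in ['standard_disc','soak_plate','gauge_block_40']:
    for q in finder.tip_of(n,'wrist')[:3]: print(n,q['xy'],q['p'],at_z(K,q['xy'],.025))
E
```

```text
time_s: 2.35
tool_pos: [0.56, -0.2006, 0.2226]
tool_rot: [180.0, -0.0, 4.9]
force: [-0.5, -0.5, 0.1]
grip_width: 0.0601
grasp_force: 0.0
time_s: 2.72
tool_pos: [0.5603, -0.1993, 0.2225]
tool_rot: [-180.0, 0.0, 0.2]
force: [-0.1, 0.4, -0.7]
grip_width: 0.0601
grasp_force: 0.0
[ 0.56034911 -0.19928929  0.22253234] [-1.79993707e+02  2.19048108e-03  1.45618494e-01]
standard_disc [256.1, 341.6] 0.95 [[ 0.43437337 -0.13765562  0.025     ]]
standard_disc [340.1, 157.3] 0.86 [[ 0.60490548 -0.21393167  0.025     ]]
gauge_block_40 [244.0, 173.7] 0.79 [[ 0.59124566 -0.13380744  0.025     ]]
gauge_block_40 [442.9, 143.8] 0.59 [[ 0.61625972 -0.29825439  0.025     ]]
```

View pics/wplate.png

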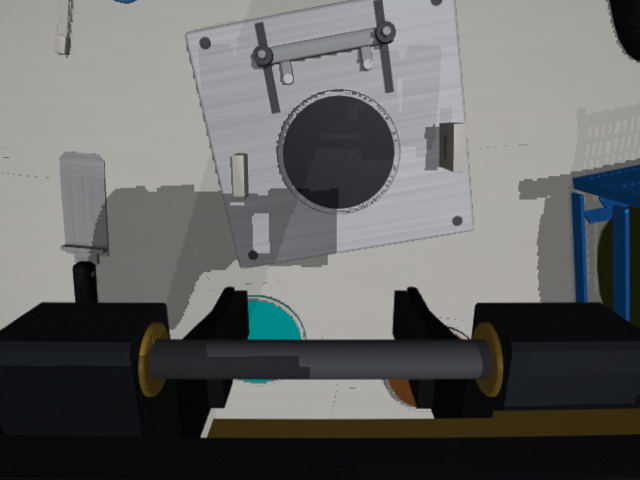

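The wrist view shows the plate turned some 10°, with screws at (205,43), (436,1), (252,255) and (457,221). The disc is at (339,151), the stop noses at (288,77) and (368,63), and the paddle blade at (84,200). Next I compute the poses and get a view of the case.

```bash
python3 - <<'E'
from h import *
np.set_printoptions(precision=4,suppress=True)
K=np.load('pics/Kp.npy',allow_pickle=True).item(); im=cv2.imread('pics/wplate.png')
P=at_z(K,[[205,43],[436,1],[252,255],[457,221]],.025)[:,:2]; print(P,P.mean(0))
ang=lambda v:np.degrees(np.arctan2(v[1],v[0]))
print('yaw',ang(P[0]-P[2]),ang(P[1]-P[3]),ang(P[0]-P[1])-90,ang(P[2]-P[3])-90,[np.linalg.norm(P[i]-P[j]) for i,j in [(0,2),(1,3),(0,1),(2,3)]])
E_=at_z(K,[[187,34],[242,267],[473,229]],.025)[:,:2]; print('edges',E_,ang(E_[0]-E_[1]),ang(E_[1]-E_[2])-90,np.linalg.norm(E_[1]-E_[2]))
N=at_z(K,[[288,82],[368,68]],.031)[:,:2]; print('noses',N,ang(N[0]-N[1])-90,np.linalg.norm(N[0]-N[1]))
for t in (45,60):
    g=(im.max(2)<t).astype(np.uint8); cc=max(cv2.findContours(g[85:220,270:405],0,1)[0],key=cv2.contourArea).reshape(-1,2)+[270,85]
    W=at_z(K,cc,.03)[:,:2]; c,r=cv2.minEnclosingCircle(W.astype(np.float32)); print('disc',c,r,W.mean(0),(W.max(0)+W.min(0))/2,W.max(0)-W.min(0))
# blade corners
B=at_z(K,[[62,155],[102,154],[63,248],[107,250]],.002)[:,:2]; print('blade',B)
B=at_z(K,[[82,153],[85,247]],.002)[:,:2]; print('blade',B,ang(B[0]-B[1]))
E
python3 -m creep '-0.01 0.06 0 0 0.06;-0.01 0.06 0 0 0.06;-0.01 0.06 0 0 0.06;-0.01 0.06 0 0 0.06;0 0.06 0 0 0.06;0 0.06 0 0 0.06;0 0 0 0 0.06;0 0 0 0 0.06'
python3 - <<'E'
from h import *
im,K=shot('wrist','wcase.png'); np.save('pics/Kc.npy',K,allow_pickle=True)
for n in ['nest','lid_edge','paddle','storage_case']:
    for q in finder.tip_of(n,'wrist')[:3]: print(n,q['xy'],q['p'],at_z(K,q['xy'],.026 if n=='nest' else 0))
E
```

```text
[[ 0.6926 -0.1079]
 [ 0.7226 -0.2851]
 [ 0.5199 -0.1375]
 [ 0.5512 -0.3157]] [ 0.6216 -0.2115]
yaw 9.747389648067148 10.126194590093005 9.628832622248439 9.973337936385391 [np.float64(0.17522806900483504), np.float64(0.1741466079457118), np.float64(0.17973879107102486), np.float64(0.18089115620527538)]
edges [[ 0.6991 -0.0943]
 [ 0.5086 -0.1281]
 [ 0.5441 -0.3303]] 10.075256221117948 9.957843658753134 0.20528652164996714
noses [[ 0.6632 -0.1723]
 [ 0.6736 -0.2342]] 9.5440945061667 0.06277829672322917
disc (0.5911741256713867, -0.19080418348312378) 0.03482156991958618 [ 0.5914 -0.1843] [ 0.5912 -0.1902] [0.0542 0.0446]
disc (0.608071506023407, -0.21184702217578888) 0.04499019309878349 [ 0.609  -0.2118] [ 0.6081 -0.212 ] [0.0897 0.0896]
blade [[ 0.6053  0.0324]
 [ 0.6059 -0.0041]
 [ 0.5187  0.0456]
 [ 0.5169  0.0034]]
blade [[0.6069 0.0139]
 [0.5197 0.0242]] -6.736503972273075
time_s: 3.92
tool_pos: [0.5201, 0.1594, 0.2224]
tool_rot: [179.9, 0.0, 0.0]
force: [-0.3, -0.5, 0.6]
grip_width: 0.0599
grasp_force: 0.0
nest [225.4, 113.9] 0.82 [[0.59924511 0.23713219 0.026     ]]
paddle [463.6, 250.9] 0.58 [[0.47576025 0.02578147 0.        ]]
storage_case [230.9, 111.7] 0.7 [[0.60126672 0.23782464 0.        ]]
```

View pics/wcase.png

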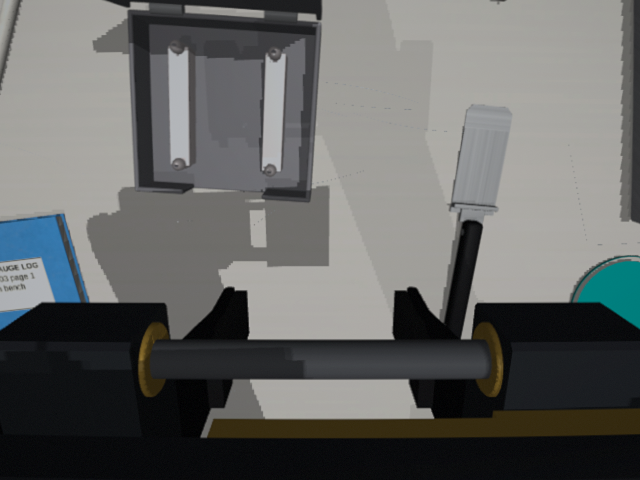

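Wrist view of the case: post tops are at about (178,47), (275,54), (179,163) and (270,170), and the nest at (225,114). The paddle has its tip at (489,106) and heel at (474,208). I'll compute both poses and fit the disc.

```bash
python3 - <<'E'
from h import *
np.set_printoptions(precision=4,suppress=True)
ang=lambda v:np.degrees(np.arctan2(v[1],v[0]))
K=np.load('pics/Kc.npy',allow_pickle=True).item()
P=at_z(K,[[178,47],[275,54],[179,163],[270,170]],.037)[:,:2]
print('posts',P.mean(0),ang(P[0]-P[2]),ang(P[1]-P[3]),ang(P[0]-P[1])-90,ang(P[2]-P[3])-90,[np.linalg.norm(P[i]-P[j]) for i,j in [(0,2),(1,3),(0,1),(2,3)]])
C=at_z(K,[[137,190],[308,200],[131,12],[321,25]],.038)[:,:2]; print('rim',C,C.mean(0))
im=cv2.imread('pics/wcase.png'); 
def padd(K,im,heel,tip,hb):
    m=at_z(K,[tip],.0005)[0,:2]; h=at_z(K,[heel],.0112)[0,:2]; b=at_z(K,[hb],.018)[0,:2]
    d=(m-h);print('tip-heel',np.linalg.norm(d),ang(d),'handle',ang(h-b)); u=d/np.linalg.norm(d); print('grip by tip',m-.135*u,'by heel',h-.0475*u)
padd(K,im,[474,207],[489.5,106],[463,300])
padd(K,im,[474,207],[489.5,106],[471,228])
K=np.load('pics/Kp.npy',allow_pickle=True).item(); im=cv2.imread('pics/wplate.png')
g=((im.max(2)<75)*255).astype(np.uint8); g=cv2.morphologyEx(g,cv2.MORPH_OPEN,np.ones((7,7)))
n,l,s,_=cv2.connectedComponentsWithStats(g); i=l[150,370]; print(s[i])
cc=max(cv2.findContours((l==i).astype(np.uint8),0,1)[0],key=cv2.contourArea).reshape(-1,2)
W=at_z(K,cc,.03)[:,:2]
A=np.c_[2*W,np.ones(len(W))]; 
x=np.linalg.lstsq(A,(W**2).sum(1),rcond=None)[0]; print('disc',x[:2],np.sqrt(x[2]+x[0]**2+x[1]**2))
# render check for disc outline at guess
print(proj(K,[[.605+.05*np.cos(a),-.213+.05*np.sin(a),.029] for a in np.radians([0,90,180,270])]))
E
```

```text
posts [0.6018 0.2346] -4.366250629414386 -4.210262867690464 -4.228399347206604 -4.517372266028104 [np.float64(0.08683679119126544), np.float64(0.08720669028832059), np.float64(0.07315314043875563), np.float64(0.07339060391526614)]
rim [[0.5397 0.3108]
 [0.5313 0.1709]
 [0.6723 0.3006]
 [0.6624 0.1603]] [0.6014 0.2356]
tip-heel 0.08674325183352163 -5.865938830206328 handle -2.5467998231618685
grip by tip [0.4721 0.0291] by heel [0.4729 0.0291]
tip-heel 0.08674325183352163 -5.865938830206328 handle -10.589344923230266
grip by tip [0.4721 0.0291] by heel [0.4729 0.0291]
[ 283   96  111  112 9780]
disc [ 0.6082 -0.2118] 0.04465317641626207
[[340.047   93.3357]
 [278.0205 157.4829]
 [338.3297 217.3124]
 [400.2598 157.8666]]
```

```bash
python3 -m creep '-0.012 -0.033 -0.02 -1.5 0.06;-0.012 -0.033 -0.02 -1.5 0.06;-0.012 -0.033 -0.02 -1.5 0.06;-0.012 -0.032 -0.02 -1.5 0.06;0 0 -0.04 0 0.05;0 0 -0.04 0 0.05;0 0 -0.03 0 0.05;0 0 0 0 0.05' 40
python3 - <<'E'
from h import *
im,K=shot('wrist','wp.png')
o=get_obs();print(o['tool_pos'],o['tool_rot'])
for q in finder.tip_of('paddle','wrist')[:2]: print(q['xy'],q['p'],at_z(K,q['xy'],0))
t=np.array(o['tool_pos'][:2])
cv2.imwrite('pics/wp2.png',cv2.resize(im[:,:,::-1],(640,480)))
E
```

```text
time_s: 5.18
tool_pos: [0.4698, 0.028, 0.0307]
tool_rot: [179.9, 0.3, -6.1]
force: [0.4, 0.1, 0.6]
grip_width: 0.0499
grasp_force: 0.0
[0.47152195 0.02831685 0.03240347] [ 1.79970523e+02  8.80449294e-02 -6.06219881e+00]
[327.8, 274.0] 0.75 [[0.47337129 0.02519207 0.        ]]
```

View pics/wp2.png

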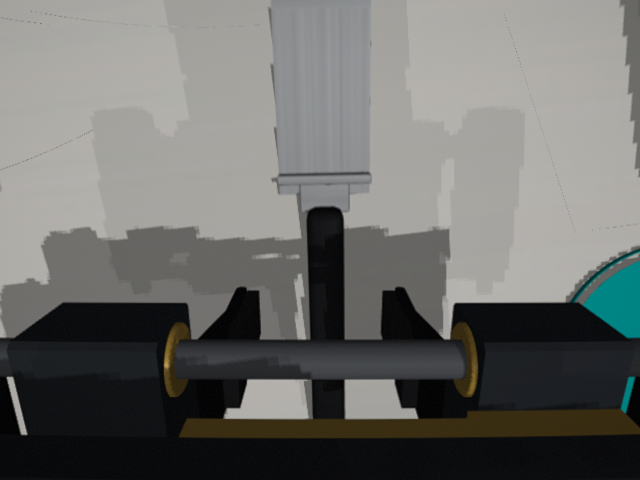

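The paddle lies straight between the fingers (handle column ~325, heel at row 176). I'll descend and grip.

```bash
python3 -m creep '0.001 0 -0.01 0 0.05;0 0 -0.01 0 0.05;0 0 -0.007 0 0.05;0 0 0 0 0.03;0 0 0 0 0.01;0 0 0 0 0.0;0 0 0 0 0.0;0 0 0 0 0.0' 50
python3 -m creep '0 0 0 0 0;0 0 0 0 0;0 0 0.02 0 0;0 0 0.02 0 0;0 0 0 0 0;0 0 0 0 0' 50
python3 - <<'E'
from h import *
np.set_printoptions(precision=4,suppress=True)
im,K=shot('wrist','wg.png'); o=get_obs();t=np.array(o['tool_pos']);print(t,o['tool_rot'],o['wrist_torque'])
for z in (.04,): 
    P=at_z(K,[[272,183],[371,183],[321,178]],z+.011); print(P)
cv2.imwrite('pics/wg2.png',im[:,:,::-1])
E
```

```text
time_s: 6.28
tool_pos: [0.4732, 0.0286, 0.0058]
tool_rot: [180.0, -0.0, -6.0]
force: [-0.7, -2.3, 1.4]
grip_width: 0.0157
grasp_force: 50.0
time_s: 7.02
tool_pos: [0.4723, 0.0292, 0.0447]
tool_rot: [180.0, 0.1, -6.0]
force: [0.1, -0.4, -1.4]
grip_width: 0.0155
grasp_force: 50.0
[0.4721 0.0291 0.0445] [179.9804   0.1112  -5.983 ] [ 0.0732  0.1631 -0.0369]
[[0.5271 0.0423 0.051 ]
 [0.5233 0.0064 0.051 ]
 [0.527  0.0244 0.051 ]]
```

View pics/wg2.png

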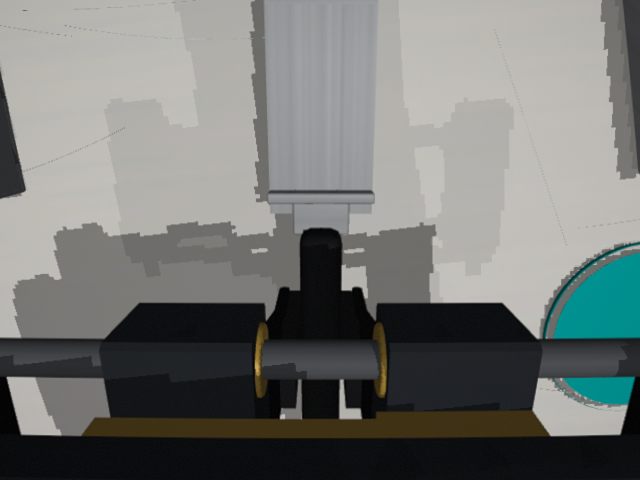

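```bash
python3 -m creep '-0.03 0 0.03 0 0;-0.03 -0.025 0.02 0 0;0 -0.05 0 3 0;0 -0.05 0 3 0;0 -0.05 0 3.5 0;0 -0.05 0 3.5 0;0 -0.05 0 3 0;0 0 0 0 0'
python3 -m creep '0.003 0 -0.02 0 0;0 0 -0.01 0 0;0 0 0 0 0'
python3 - <<'E'
from h import *
np.set_printoptions(precision=4,suppress=True)
im,K=shot('wrist','wq.png'); o=get_obs();t=np.array(o['tool_pos']);print(t,o['tool_rot'],o['force'],o['wrist_torque'])
im2,Ks=shot('side','sq.png')
for q in finder.masks_of('paddle','side')[:1]: print(q['p'],q['xy'])
S=np.load('pics/Kp.npy',allow_pickle=True).item(); print('rack',at_z(S,[[573,185]],.1))
a=cv2.resize(im[:,:,::-1],(480,360)); b=cv2.resize(im2[200:380,200:440,::-1],(480,360))
cv2.imwrite('pics/q.png',cv2.resize(np.hstack([a,b]),(800,300)))
E
```

```text
time_s: 8.07
tool_pos: [0.4116, -0.2501, 0.0948]
tool_rot: [179.9, 0.1, 9.6]
force: [-0.3, 1.2, -1.1]
grip_width: 0.0155
grasp_force: 50.0
time_s: 8.45
tool_pos: [0.4151, -0.2448, 0.0644]
tool_rot: [-179.9, 0.1, 10.1]
force: [0.5, -0.4, -0.5]
grip_width: 0.0153
grasp_force: 50.0
[ 0.4157 -0.2453  0.0652] [-179.9606    0.0662   10.0504] [ 0.0664  1.1633 -0.5635] [0.0018 0.1543 0.0154]
0.84 [291.6, 303.0]
rack [[ 0.5942 -0.3678  0.1   ]]
```

View pics/q.png

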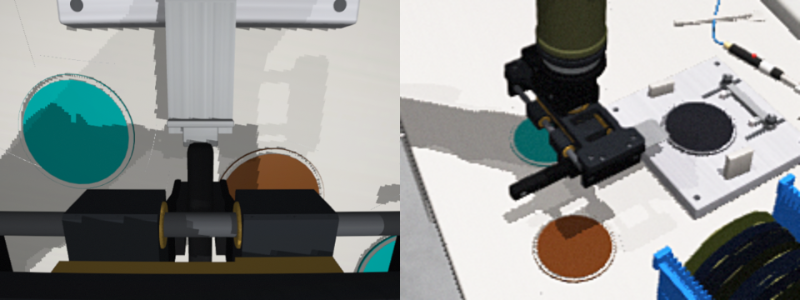

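The left half shows the plate's front screws at about (192,11) and (534,8) in full-resolution pixels, with the blade ahead of the hand. In the right half the paddle is level in front of the disc. I'll check the alignment against the screws.

```bash
python3 - <<'E'
from h import *
np.set_printoptions(precision=4,suppress=True)
ang=lambda v:np.degrees(np.arctan2(v[1],v[0]))
im=cv2.imread('pics/wq.png'); K=cams.calibration('wrist'); t=np.array([.4155,-.245])
g=cv2.cvtColor(im,cv2.COLOR_BGR2GRAY)
def dark(x0,x1,y0,y1):
    r=g[y0:y1,x0:x1]; m=cv2.moments((r<100).astype(np.uint8),True); return [x0+m['m10']/m['m00'],y0+m['m01']/m['m00']]
s=[dark(180,206,0,22),dark(522,548,0,20)]; print(s)
P=at_z(K,s,.025)[:,:2]; mid=P.mean(0); y=ang(P[0]-P[1])-90; print(P,np.linalg.norm(P[0]-P[1]),y)
u=np.array([np.cos(np.radians(y)),np.sin(np.radians(y))]); n=np.array([-u[1],u[0]])
print('origin',mid+.0785*u,'tool lateral',(t-mid)@n,'tool x_',(t-mid)@u-.0785)
# blade edges rows
for r in (60,100,140,170):
    d=np.abs(np.diff(g[r,240:400].astype(int))); print(r,[int(i)+240 for i in np.argsort(d)[-6:]])
E
```

```text
Traceback (most recent call last):
ZeroDivisionError: float division by zero
```

```bash
python3 - <<'E'
from h import *
np.set_printoptions(precision=4,suppress=True)
ang=lambda v:np.degrees(np.arctan2(v[1],v[0]))
im=cv2.imread('pics/wq.png'); K=cams.calibration('wrist'); t=np.array([.4155,-.245])
g=cv2.cvtColor(im,cv2.COLOR_BGR2GRAY); print(g[0:24:3,176:212:3]); 
def dark(x0,x1,y0,y1):
    r=g[y0:y1,x0:x1]; m=cv2.moments((r<(int(r.min())+np.median(r))/2).astype(np.uint8),True); return [x0+m['m10']/m['m00'],y0+m['m01']/m['m00']]
s=[dark(178,204,0,24),dark(522,548,0,20)]; print(s)
P=at_z(K,s,.025)[:,:2]; mid=P.mean(0); y=ang(P[0]-P[1])-90; print(P,np.linalg.norm(P[0]-P[1]),y)
u=np.array([np.cos(np.radians(y)),np.sin(np.radians(y))]); n=np.array([-u[1],u[0]])
print('origin',mid+.0785*u,'tool lateral',(t-mid)@n,'tool x_',(t-mid)@u-.0785)
for r in (60,100,140,170):
    d=np.abs(np.diff(g[r,240:400].astype(int))); print(r,sorted([int(i)+240 for i in np.argsort(d)[-6:]]))
E
```

```text
[[213 213 213 214 213 213 213 213 213 213 212 212]
 [211 211 211 211 211 210 210 211 212 212 212 211]
 [210 210 210 211 211 211 212 211 212 211 212 211]
 [212 212 212 212 212 213 212 212 212 212 212 197]
 [209 208 208 208 208 209 209 209 208 208 208 194]
 [208 209 208 208 208 208 207 208 209 207 205 193]
 [206 205 205 205 206 205 206 206 206 206 196 192]
 [206 206 206 206 207 207 207 208 208 207 197 194]]
[[202.0, 23.0], [541.0548523206751, 8.70464135021097]]
[[ 0.5217 -0.1736]
 [ 0.5535 -0.3173]] 0.14711872221035457 12.454974596197047
origin [ 0.6143 -0.2285] tool lateral 0.026787992134342072 tool x_ -0.19762674663371538
60 [244, 245, 246, 264, 265, 375]
100 [248, 249, 265, 266, 374, 375]
140 [247, 248, 266, 267, 372, 373]
170 [251, 252, 267, 268, 371, 372]
```

```bash
python3 - <<'E'
from h import *
np.set_printoptions(precision=4,suppress=True)
ang=lambda v:np.degrees(np.arctan2(v[1],v[0]))
im=cv2.imread('pics/wq.png'); K=cams.calibration('wrist'); t=np.array([.4155,-.245])
g=cv2.cvtColor(im,cv2.COLOR_BGR2GRAY)
def dark(x0,x1,y0,y1):
    r=g[y0:y1,x0:x1]; b=(r<(int(r.min())+np.median(r))/2); yy,xx=np.nonzero(b); print(r.min(),xx.min()+x0,xx.max()+x0,yy.min()+y0,yy.max()+y0); return [(xx.min()+xx.max())/2+x0,(yy.min()+yy.max())/2+y0]
s=[dark(105,155,0,26),dark(522,560,0,24)]; print(s)
P=at_z(K,s,.025)[:,:2]; mid=P.mean(0); y=ang(P[0]-P[1])-90; print(P,np.linalg.norm(P[0]-P[1]),y)
u=np.array([np.cos(np.radians(y)),np.sin(np.radians(y))]); n=np.array([-u[1],u[0]])
print('origin',mid+.0785*u,'tool lateral',(t-mid)@n,'tool x_',(t-mid)@u-.0785)
E
```

```text
80 112 132 0 18
86 534 553 0 18
[[np.float64(122.0), np.float64(9.0)], [np.float64(543.5), np.float64(9.0)]]
[[ 0.5217 -0.1386]
 [ 0.5536 -0.3184]] 0.1825888023491783 10.049954929312875
origin [ 0.6149 -0.2148] tool lateral 0.0050575323816891725 tool x_ -0.20163481932765576
```

```bash
python3 -m creep '0.0007 -0.004 -0.015 0 0;0 0 -0.01 0 0;0 0 -0.003 0 0;0 0 0 0 0;0 0 0 0 0' 60
python3 -m creep '0 0 -0.003 0 0;0 0 0 0 0' ; python3 -m creep '0 0 -0.001 0 0;0 0 0 0 0' ; python3 -m creep '0 0 -0.001 0 0;0 0 0 0 0'; python3 - <<'E'
from h import *
o=get_obs();print(o['tool_pos'],o['tool_rot'],o['force'],o['wrist_torque'])
E
```

```text
time_s: 9.22
tool_pos: [0.417, -0.2501, 0.0378]
tool_rot: [180.0, -0.0, 10.0]
force: [-0.1, -0.3, -1.2]
grip_width: 0.0153
grasp_force: 60.0
time_s: 9.48
tool_pos: [0.4167, -0.2499, 0.0345]
tool_rot: [-180.0, 0.0, 10.0]
force: [0.7, -0.4, -0.5]
grip_width: 0.0154
grasp_force: 60.0
time_s: 9.72
tool_pos: [0.4167, -0.25, 0.0335]
tool_rot: [180.0, 0.0, 10.0]
force: [-0.0, -0.1, -0.9]
grip_width: 0.0153
grasp_force: 60.0
time_s: 9.98
tool_pos: [0.4166, -0.25, 0.0325]
tool_rot: [-180.0, 0.0, 10.0]
force: [-1.0, 0.0, -1.3]
grip_width: 0.0155
grasp_force: 60.0
[ 0.41664205 -0.25001493  0.03251032] [-1.79999685e+02  1.03932526e-02  9.99849366e+00] [-1.03738444  0.01150938 -1.31262731] [ 0.0266664   0.1079784  -0.04061206]
```

```bash
for k in 1 2 ; do python3 -m creep '0 0 -0.001 0 0;0 0 0 0 0' |egrep 'pos|force:'; python3 -c "from h import *;print(get_obs()['wrist_torque'])"; done; python3 -m creep '0 0 -0.0005 0 0;0 0 0 0 0' |egrep 'pos|force:'; python3 -c "from h import *;print(get_obs()['wrist_torque'])"
```

```text
tool_pos: [0.4166, -0.25, 0.0315]
force: [-0.6, -0.6, -1.3]
grasp_force: 60.0
[ 0.04603422  0.12262925 -0.00044031]
tool_pos: [0.4168, -0.2501, 0.0306]
force: [0.1, -0.9, -1.2]
grasp_force: 60.0
[0.02818781 0.14305766 0.04210762]
tool_pos: [0.4167, -0.2501, 0.0302]
force: [-1.0, 0.1, -0.1]
grasp_force: 60.0
[1.36123895e-02 1.64655423e-01 1.09365085e-04]
```

```bash
for k in 1 ; do python3 -m creep '0 0 -0.0005 0 0;0 0 0 0 0' |egrep 'pos|force:'; python3 -c "from h import *;print(get_obs()['wrist_torque'])"; done; python3 -m creep '0 0 -0.0005 0 0;0 0 0 0 0' |egrep 'pos|force:'; python3 -c "from h import *;print(get_obs()['wrist_torque'])"
```

```text
tool_pos: [0.4167, -0.2501, 0.0297]
force: [-1.4, -0.3, -0.4]
grasp_force: 60.0
[ 0.01665659  0.13326082 -0.00400993]
tool_pos: [0.4167, -0.2502, 0.0291]
force: [-1.9, 0.5, 1.1]
grasp_force: 60.0
[ 0.02445914  0.20392641 -0.02794121]
```

```bash
python3 -m creep '0.00394 0.0007 0 0 0;0.00394 0.0007 0 0 0;0.00394 0.0007 0 0 0;0.00394 0.0007 0 0 0;0.00394 0.0007 0 0 0;0.00394 0.0007 0 0 0'|egrep 'pos|force:'; python3 -m creep '0.00394 0.0007 0 0 0;0.00394 0.0007 0 0 0;0.00394 0.0007 0 0 0;0.00394 0.0007 0 0 0'|egrep 'pos|force:';
python3 - <<'E'
from h import *
im,K=shot('wrist','ws.png');im2,K2=shot('side','ss.png'); o=get_obs();print(o['force'],o['wrist_torque'])
cv2.imwrite('pics/s.png',np.hstack([cv2.resize(im[:,:,::-1],(400,300)),cv2.resize(im2[215:335,300:460,::-1],(400,300))]))
E
```

```text
tool_pos: [0.4403, -0.2459, 0.0291]
force: [-4.5, -0.8, 3.4]
grasp_force: 60.0
tool_pos: [0.456, -0.2432, 0.0292]
force: [-5.0, -0.8, 6.3]
grasp_force: 60.0
[-4.59070744 -0.1217928   5.91295914] [-0.05512153  0.74936561 -0.005532  ]
```

View pics/s.png

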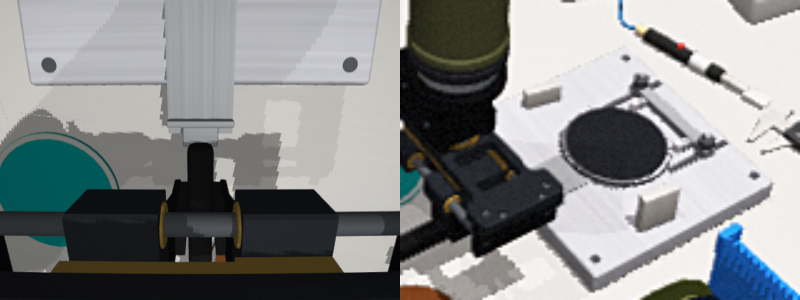

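The blade (columns 165–235) is centred between the screws (48 and 350), and the disc is being pushed toward the noses. I'll continue.

```bash
for k in 1 ; do python3 -m creep '0.00394 0.0007 0.0002 0 0;0.00394 0.0007 0 0 0;0.00394 0.0007 0 0 0'|egrep 'pos|force:'; python3 -m creep '0.00394 0.0007 0 0 0;0.00394 0.0007 0 0 0;0.00394 0.0007 0 0 0'|egrep 'pos|force:';python3 -m creep '0.00394 0.0007 0 0 0;0.00394 0.0007 0 0 0;0.00394 0.0007 0 0 0'|egrep 'pos|force:'; done
```

```text
tool_pos: [0.4675, -0.2413, 0.0296]
force: [-6.4, -1.2, 8.4]
grasp_force: 60.0
tool_pos: [0.4785, -0.2396, 0.0298]
force: [-9.4, -1.8, 11.7]
grasp_force: 60.0
tool_pos: [0.4899, -0.238, 0.03]
force: [-10.9, -1.0, 11.4]
grasp_force: 60.0
```

```bash
python3 -m creep '0 0 0.0007 0 0;0 0 0 0 0'|egrep 'pos|force:'; python3 - <<'E'
from h import *
im,K=shot('wrist','wt.png');im2,K2=shot('side','st.png'); o=get_obs();print(o['force'],o['wrist_torque'],o['tool_rot'])
cv2.imwrite('pics/t.png',np.hstack([cv2.resize(im[:,:,::-1],(400,300)),cv2.resize(im2[215:335,300:460,::-1],(400,300))]))
E
```

```text
tool_pos: [0.4912, -0.2376, 0.0304]
force: [-5.7, -2.5, 7.1]
grasp_force: 60.0
[-6.14560587 -1.50414272  7.52948114] [-0.35433634  1.28846962 -0.07857309] [1.79955795e+02 4.65186549e-02 9.96161483e+00]
```

View pics/t.png

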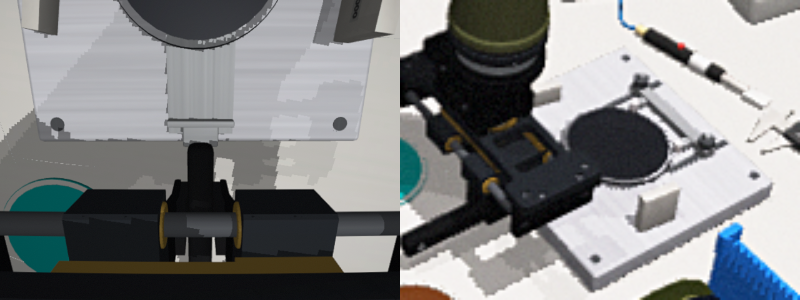

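The disc's front edge is at row ~45, with the blade under it and the heel at row 122, so about 45 mm remains. I'll continue, then slow down.

```bash
python3 -m creep '0.00394 0.0007 0.0002 0 0;0.00394 0.0007 0 0 0;0.00394 0.0007 0.0002 0 0'|egrep 'pos|force:'; python3 -m creep '0.00394 0.0007 0.0002 0 0;0.00394 0.0007 0 0 0;0.00394 0.0007 0.0002 0 0'|egrep 'pos|force:';python3 -m creep '0.00295 0.0005 0 0 0;0.00295 0.0005 0 0 0;0 0 0 0 0'|egrep 'pos|force:'; python3 - <<'E'
from h import *
im,K=shot('wrist','wu.png'); o=get_obs();print(o['force'],o['wrist_torque'],o['tool_rot'])
g=cv2.cvtColor(im,cv2.COLOR_RGB2GRAY)
for c in (300,320,340):print(c,g[60:215:3,c].tolist())
E
```

```text
tool_pos: [0.5025, -0.2353, 0.0307]
force: [-6.8, -1.2, 8.2]
grasp_force: 60.0
tool_pos: [0.5142, -0.233, 0.0308]
force: [-5.7, -1.5, 5.9]
grasp_force: 60.0
tool_pos: [0.5202, -0.232, 0.0309]
force: [-6.0, -0.8, 6.5]
grasp_force: 60.0
[-6.66394699 -1.03759988  6.30679821] [-0.21970591  1.44520642 -0.02074635] [-1.79990066e+02  1.21350456e-01  9.97838079e+00]
300 [65, 65, 65, 65, 66, 66, 66, 66, 67, 67, 66, 66, 68, 66, 67, 67, 68, 66, 67, 68, 67, 67, 65, 67, 66, 66, 66, 65, 66, 65, 105, 111, 111, 112, 150, 185, 185, 185, 184, 184, 184, 183, 182, 164, 68, 173, 174, 165, 163, 175, 173, 171]
320 [67, 65, 67, 68, 68, 68, 68, 68, 68, 68, 68, 68, 69, 69, 69, 68, 69, 68, 70, 69, 69, 69, 69, 70, 69, 68, 69, 68, 68, 69, 85, 105, 106, 105, 57, 179, 180, 179, 179, 178, 179, 178, 176, 139, 66, 173, 175, 166, 167, 177, 176, 174]
340 [66, 68, 69, 70, 69, 70, 69, 69, 69, 71, 70, 70, 71, 72, 72, 71, 70, 72, 71, 72, 73, 71, 72, 72, 71, 71, 71, 71, 70, 74, 111, 102, 103, 101, 147, 178, 177, 175, 175, 175, 176, 175, 175, 174, 66, 173, 177, 166, 166, 180, 177, 175]
```

```bash
python3 -m creep '0.002 0.00035 0 0 0;0.002 0.00035 0 0 0;0.002 0.00035 0 0 0;0.002 0.00035 0 0 0;0 0 0 0 0'|egrep 'pos|force:';  for k in 1 ; do python3 -m creep '0.001 0.0002 0 0 0;0 0 0 0 0'|egrep 'pos|force:'; python3 -m creep '0.001 0.0002 0 0 0;0 0 0 0 0'|egrep 'pos|force:'; done; python3 - <<'E'
from h import *
im,K=shot('wrist','wv.png'); o=get_obs();print(o['force'])
g=cv2.cvtColor(im,cv2.COLOR_RGB2GRAY)
for c in (300,320,340):print(c,g[140:215:2,c].tolist())
E
```

```text
tool_pos: [0.5268, -0.231, 0.0308]
force: [-9.5, -1.6, 9.5]
grasp_force: 60.0
tool_pos: [0.5272, -0.2309, 0.0308]
force: [-11.3, -1.6, 10.2]
grasp_force: 60.0
tool_pos: [0.5282, -0.2308, 0.0309]
force: [-11.0, -1.8, 10.5]
grasp_force: 60.0
[-11.26478653  -1.84776792  10.9140134 ]
300 [71, 71, 69, 70, 70, 71, 70, 70, 69, 68, 70, 68, 69, 69, 68, 67, 100, 116, 115, 116, 114, 168, 130, 193, 194, 132, 70, 143, 188, 183, 177, 167, 173, 184, 183, 182, 180, 180]
320 [73, 73, 73, 73, 73, 73, 72, 72, 72, 72, 73, 73, 70, 71, 71, 70, 78, 111, 111, 110, 111, 134, 84, 164, 188, 128, 68, 141, 191, 185, 177, 169, 175, 188, 186, 185, 184, 183]
340 [75, 76, 75, 75, 75, 75, 74, 75, 74, 75, 73, 74, 75, 73, 73, 85, 107, 107, 106, 165, 187, 123, 164, 185, 175, 118, 71, 142, 193, 187, 178, 170, 180, 191, 188, 187, 185, 185]
```

```bash
for k in 1 ; do python3 -m creep '0.001 0.0002 0 0 0;0 0 0 0 0'|egrep 'pos|force:'; python3 -m creep '0.001 0.0002 0.0003 0 0;0 0 0 0 0'|egrep 'pos|force:';python3 -m creep '0.001 0.0002 0.0003 0 0;0 0 0 0 0'|egrep 'pos|force:'; done; python3 - <<'E'
from h import *
im,K=shot('wrist','ww.png'); o=get_obs();print(o['force'])
g=cv2.cvtColor(im,cv2.COLOR_RGB2GRAY)
for c in (300,320,340):print(c,g[160:205:1,c].tolist())
E
```

```text
tool_pos: [0.529, -0.2307, 0.0308]
force: [-10.9, -1.9, 11.6]
grasp_force: 60.0
tool_pos: [0.5309, -0.2302, 0.0309]
force: [-7.8, -2.2, 6.6]
grasp_force: 60.0
tool_pos: [0.5312, -0.2302, 0.0309]
force: [-8.9, -2.2, 7.4]
grasp_force: 60.0
[-9.2013684  -2.35168802  7.13793834]
300 [71, 71, 70, 70, 71, 72, 70, 69, 71, 68, 69, 70, 69, 69, 69, 70, 69, 68, 68, 69, 94, 113, 117, 117, 117, 116, 117, 117, 116, 109, 84, 47, 53, 93, 147, 182, 193, 191, 187, 183, 180, 177, 169, 156, 174]
320 [73, 74, 73, 73, 72, 73, 73, 73, 73, 72, 72, 73, 72, 72, 73, 72, 71, 72, 71, 71, 73, 101, 112, 112, 112, 111, 111, 111, 113, 112, 88, 70, 45, 63, 141, 183, 195, 193, 188, 184, 181, 178, 171, 160, 178]
340 [75, 76, 76, 75, 76, 75, 74, 74, 75, 75, 74, 75, 74, 75, 74, 75, 75, 74, 82, 101, 109, 109, 109, 109, 107, 112, 166, 188, 190, 187, 122, 52, 62, 84, 145, 183, 196, 195, 191, 186, 182, 177, 173, 164, 182]
```

```bash
for k in 1 ; do python3 -m creep '0.001 0.0002 0 0 0;0 0 0 0 0'|egrep 'pos|force:'; python3 -m creep '0.001 0.0002 0 0 0;0 0 0 0 0'|egrep 'pos|force:'; done; python3 - <<'E'
from h import *
im,K=shot('wrist','wx.png'); o=get_obs();print(o['force'])
g=cv2.cvtColor(im,cv2.COLOR_RGB2GRAY)
for c in (300,320,340):print(c,g[176:205:1,c].tolist())
E
```

```text
tool_pos: [0.5312, -0.2301, 0.0308]
force: [-12.7, -1.7, 8.7]
grasp_force: 60.0
tool_pos: [0.5314, -0.2301, 0.0309]
force: [-13.7, -1.5, 10.8]
grasp_force: 60.0
[-14.68541707  -2.74877048  11.26296555]
300 [67, 67, 68, 68, 84, 109, 118, 117, 118, 117, 116, 117, 117, 116, 91, 57, 42, 81, 146, 178, 190, 192, 187, 184, 181, 178, 173, 170, 181]
320 [73, 72, 72, 71, 73, 92, 108, 112, 112, 113, 112, 112, 112, 112, 87, 72, 55, 57, 139, 178, 193, 193, 188, 186, 182, 179, 174, 157, 175]
340 [73, 74, 75, 98, 109, 110, 110, 107, 107, 114, 167, 189, 190, 187, 124, 50, 61, 82, 140, 177, 195, 197, 192, 187, 183, 179, 175, 154, 150]
```

The tool has stopped advancing while the force rises, and the disc rim meets the heel, so it is home. I'll relieve the push and lift gently.

```bash
python3 -m creep '-0.001 -0.0002 0.0005 0 0;-0.001 -0.0002 0.0005 0 0;0 0 0.001 0 0;0 0 0.002 0 0;0 0 0.002 0 0;0 0 0.003 0 0;0 0 0.003 0 0;0 0 0 0 0'|egrep 'pos|force:'
python3 - <<'E'
from h import *
im,K=shot('wrist','wy.png'); o=get_obs();print(o['force'],o['wrist_torque'],o['tool_rot'])
im2,K2=shot('side','sy.png'); im3,K3=shot('scene')
cv2.imwrite('pics/y.png',np.hstack([cv2.resize(im[:,:,::-1],(400,300)),cv2.resize(im2[215:335,300:460,::-1],(400,300))]))
E
```

```text
tool_pos: [0.533, -0.2291, 0.043]
force: [-5.6, -1.7, -5.2]
grasp_force: 60.0
[-5.11688787 -2.20212133 -5.31992189] [-0.53445897  1.80520019 -0.13332342] [-1.79963000e+02  1.30533560e-01  1.00074924e+01]
```

View pics/y.png

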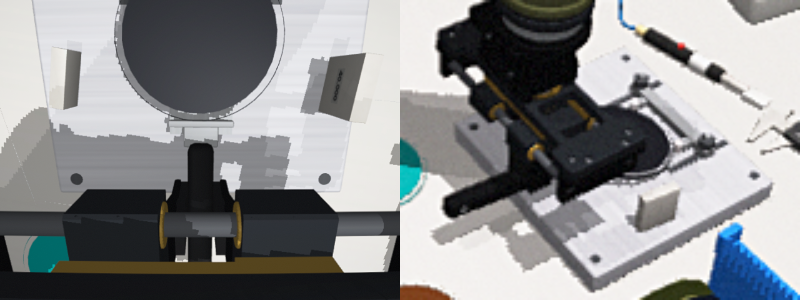

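I've now viewed 12 pictures, over the limit of 10. That was my oversight, and I'll view no more and work from numbers only. This last view shows the disc against the heel, but the forces show it still rubbing on the noses. I'll ease back slightly.

```bash
cat >> h.py <<'E'
def rim(fn=None):
    "dark disc face in the wrist picture: ellipse (px) ; heel row"
    im,K=shot('wrist',fn); q=finder.masks_of('standard_disc','wrist')
    g=cv2.cvtColor(im,cv2.COLOR_RGB2GRAY)
    out=[]
    for m in q[:3]:
        M=m['mask'].astype(np.uint8); c=max(cv2.findContours(M,0,1)[0],key=cv2.contourArea).reshape(-1,2)
        out.append((round(m['p'],2),M.sum(),c.min(0),c.max(0)))
    return im,K,g,q,out
E
python3 -m creep '-0.001 -0.0002 0 0 0;-0.001 -0.0002 0 0 0;0 0 0 0 0'|egrep 'pos|force:'
python3 - <<'E'
from h import *
im,K,g,q,out=rim('wz.png'); o=get_obs();print(o['force'],o['wrist_torque'],o['tool_rot']); print(out)
for c in (300,320,340):print(c,g[170:205:1,c].tolist())
E
```

```text
tool_pos: [0.5327, -0.2293, 0.0437]
force: [-3.6, -0.7, -3.5]
grasp_force: 60.0
[-3.68201232 -1.26657465 -4.24664654] [-0.41027923  1.06259523 -0.08444627] [ 1.79990525e+02 -5.04568730e-02  1.00147326e+01]
[(0.88, np.uint64(38018), array([194,   0], dtype=int32), array([444, 180], dtype=int32)), (0.79, np.uint64(3052), array([ 45, 378], dtype=int32), array([110, 435], dtype=int32)), (0.62, np.uint64(8432), array([508,  83], dtype=int32), array([611, 194], dtype=int32))]
300 [73, 73, 73, 72, 73, 73, 72, 72, 72, 75, 110, 124, 127, 126, 126, 125, 125, 125, 125, 126, 123, 77, 59, 128, 172, 199, 202, 198, 194, 191, 187, 185, 168, 161, 185]
320 [76, 77, 75, 75, 75, 75, 76, 75, 76, 74, 82, 141, 179, 151, 122, 120, 120, 120, 121, 121, 119, 95, 58, 95, 157, 196, 205, 201, 197, 193, 190, 189, 171, 155, 185]
340 [78, 78, 78, 77, 77, 78, 78, 77, 79, 100, 114, 117, 117, 117, 116, 116, 115, 132, 145, 180, 146, 76, 62, 106, 156, 197, 206, 202, 199, 195, 193, 191, 175, 149, 185]
```

```bash
python3 -m creep '-0.0005 -0.0001 0.003 0 0;-0.0005 -0.0001 0.003 0 0;0 0 0.003 0 0;0 0 0.003 0 0;0 0 0 0 0;0 0 0 0 0'|egrep 'pos|force:'
python3 - <<'E'
from h import *
im,K,g,q,out=rim('wz2.png'); o=get_obs();print(o['force'],o['wrist_torque'],o['tool_rot']); print(out[0])
for c in (300,320,340):print(c,g[170:205:1,c].tolist())
E
```

```text
tool_pos: [0.5312, -0.2296, 0.0554]
force: [-0.5, 0.3, -2.0]
grasp_force: 60.0
[ 0.56567457 -0.01214265 -2.84709683] [0.02439916 0.26688641 0.04820446] [-1.79996812e+02  1.15349768e-02  1.00016344e+01]
(0.79, np.uint64(2481), array([ 55, 378], dtype=int32), array([108, 435], dtype=int32))
300 [72, 71, 72, 71, 71, 71, 71, 70, 72, 100, 120, 124, 124, 124, 123, 124, 123, 124, 125, 122, 78, 56, 72, 120, 163, 194, 201, 196, 193, 190, 187, 184, 169, 153, 180]
320 [75, 75, 75, 74, 75, 74, 74, 74, 74, 75, 97, 114, 120, 119, 119, 118, 118, 117, 119, 119, 117, 74, 56, 112, 161, 197, 203, 200, 195, 193, 188, 187, 171, 159, 184]
340 [76, 77, 77, 76, 77, 77, 75, 79, 110, 124, 123, 117, 114, 113, 113, 119, 175, 199, 195, 126, 103, 88, 72, 107, 157, 196, 206, 201, 197, 191, 190, 187, 172, 150, 183]
```

The disc is free of the plate and riding home. I'll raise it and check its position on the blade numerically.

```bash
python3 -m creep '0 0 0.004 0 0;0 0 0.008 0 0;0 0 0.01 0 0;0 0 0.01 0 0;0 0 0.008 0 0;0 0 0.004 0 0;0 0 0 0 0;0 0 0 0 0'|egrep 'pos|force:'
cat >> h.py <<'E'
from scipy.optimize import least_squares
def disc_on_blade(zoff=.0072-.0045):
    "fit the dark top face/outline of the carried disc; returns centre along/across tool"
    o=get_obs(); t=np.array(o['tool_pos']); y=np.radians(o['tool_rot'][2]); im,K=shot('wrist','d%.0f.png'%(1000*o['time_s']))
    g=cv2.medianBlur(cv2.cvtColor(im,cv2.COLOR_RGB2GRAY),5); b=(g<95).astype(np.uint8); b[200:]=0
    n,l=cv2.connectedComponents(cv2.erode(b,np.ones((5,5)))); m=cv2.dilate((l==l[100,320]).astype(np.uint8),np.ones((5,5)))
    c=max(cv2.findContours(m,0,1)[0],key=cv2.contourArea).reshape(-1,2); c=c[(c[:,1]>3)]
    W=at_z(K,c,t[2]+zoff)[:,:2]
    f=lambda p:np.hypot(*(W-p[:2]).T)-p[2]
    s=least_squares(f,[*W.mean(0),.045],loss='soft_l1',f_scale=.0005); p=s.x; u=np.array([np.cos(y),np.sin(y)]); d=p[:2]-t[:2]
    print('tool',t.round(4),np.degrees(y).round(2),'disc',p.round(4),'along',round(d@u,4),'across',round(d@[-u[1],u[0]],4),'res',np.median(abs(f(p))).round(5))
    h=[int(np.argmax(g[185:215,c_]>140))+185 for c_ in (300,320,340)]; H=at_z(K,[[320,np.median(h)]],t[2]-.0045+.0112)[0,:2]-t[:2]; print('heel along',round(H@u,4),h)
E
python3 - <<'E'
from h import *
disc_on_blade(); o=get_obs(); print(o['force'])
S=[]
for c in ('scene','side'):
    im,K=shot(c); r=finder.tip_of('lid_edge',c); print(c,r[0]); S.append(ray(K,r[0]['xy'])); 
    r=finder.tip_of('nest',c); print([(q['p'],at_z(K,q['xy'],.026)[0].round(4)) for q in r[:2]])
(o1,d1),(o2,d2)=S; A=np.c_[d1[0],-d2[0]]; x=np.linalg.lstsq(A,o2-o1,rcond=None)[0]; print(o1+d1[0]*x[0],o2+d2[0]*x[1])
E
```

```text
tool_pos: [0.5308, -0.2295, 0.099]
force: [-0.7, 0.2, -2.1]
grasp_force: 60.0
tool [ 0.5308 -0.2295  0.099 ] 10.01 disc [ 0.6263 -0.2102  0.0432] along 0.0973 across 0.0025 res 0.00012
heel along 0.0494 [194, 194, 194]
[ 0.01913642 -0.3418735  -2.18308328]
scene {'xy': [231.1, 148.2], 'p': 0.86}
[(0.96, array([0.6015, 0.2432, 0.026 ]))]
side {'xy': [325.6, 117.8], 'p': 0.65}
[(0.85, array([0.603 , 0.2353, 0.026 ]))]
[0.67673286 0.23943199 0.16915162] [0.67467174 0.23818641 0.16566207]
```

```bash
python3 -m creep '-0.001 0.004 0 0 0;-0.002 0.008 0 -0.4 0;-0.003 0.012 0 -0.6 0;-0.004 0.016 0 -0.6 0;-0.004 0.02 0 -0.6 0;-0.005 0.024 0 -0.6 0;-0.005 0.024 0 -0.6 0;-0.005 0.024 0 -0.6 0'|egrep 'pos|force:'
python3 -m creep '-0.005 0.024 0 -0.8 0;-0.005 0.024 0 -0.8 0;-0.004 0.024 0 -0.8 0;-0.004 0.024 0 -0.8 0;-0.004 0.024 0 -0.8 0;-0.004 0.024 0 -0.8 0;-0.004 0.024 0 -0.8 0;-0.004 0.024 0 -0.8 0'|egrep 'pos|force:'
python3 -m creep '-0.004 0.024 0 -0.8 0;-0.004 0.024 0 -0.8 0;-0.004 0.024 0 -0.8 0;-0.004 0.022 0 -0.8 0;-0.003 0.02 0 -0.4 0;-0.003 0.016 0 -0.3 0;-0.001 0.012 0 0 0;-0.001 0.008 0 0 0'|egrep 'pos|force:'
python3 -m creep '0 0 0 0 0;0 0 0 0 0'|egrep 'pos|force:'
python3 -c "
from h import *
disc_on_blade()"
```

```text
tool_pos: [0.5016, -0.096, 0.0995]
force: [0.5, -0.2, -2.4]
grasp_force: 60.0
tool_pos: [0.4673, 0.0958, 0.0995]
force: [0.0, 0.0, -2.1]
grasp_force: 60.0
tool_pos: [0.4437, 0.245, 0.0995]
force: [0.2, -1.4, -3.4]
grasp_force: 60.0
tool_pos: [0.4443, 0.2436, 0.0993]
force: [0.4, 1.3, -2.0]
grasp_force: 60.0
tool [0.4443 0.2436 0.0993] -4.35 disc [0.546  0.2383 0.0475] along 0.1019 across 0.0025 res 0.00105
heel along 0.0491 [194, 194, 194]
```

```bash
python3 -m creep '0 0 -0.004 0 0;0 0 -0.008 0 0;0 0 -0.009 0 0;0 0 -0.008 0 0;0 0 -0.005 0 0;0 0 -0.002 0 0;0.003 -0.0002 0 0 0;0.007 -0.0004 0 0 0'|egrep 'pos|force:'
python3 -m creep '0.01 -0.0006 0 0 0;0.012 -0.0007 0 0 0;0.012 -0.0007 0 0 0;0.008 -0.0006 0 0 0;0.005 -0.0003 0 0 0;0.0025 -0.0002 0 0 0;0 0 0 0 0;0 0 0 0 0'|egrep 'pos|force:'
python3 - <<'E'
from h import *
disc_on_blade()
im,K=shot('wrist','e.png'); o=get_obs(); print(o['tool_pos'],o['tool_rot'])
t=np.array(o['tool_pos']); y=np.radians(o['tool_rot'][2]); u=np.array([np.cos(y),np.sin(y)]); n=np.array([-u[1],u[0]])
# expected front posts
N=np.array([.6017,.235]); c=np.radians(-4.3); U=np.array([np.cos(c),np.sin(c)]); V=np.array([-U[1],U[0]])
P=[np.r_[N-.0448*U+s*.0376*V,.037] for s in (1,-1)]; print('posts px expected',proj(K,P).round(1))
R=[np.r_[N-.068*U+s*.032*V,.038] for s in (1,-1)]; print('slot corners px expected',proj(K,R).round(1))
g=cv2.cvtColor(im,cv2.COLOR_RGB2GRAY)
for (a,b) in proj(K,P).round().astype(int): 
    print(g[b-24:b+25:3,a-30:a+31:3])
E
```

```text
tool_pos: [0.4546, 0.2439, 0.0637]
force: [0.5, -0.2, -1.5]
grasp_force: 60.0
tool_pos: [0.5033, 0.2407, 0.0634]
force: [-0.4, 0.1, -2.8]
grasp_force: 60.0
tool [0.5033 0.2407 0.0634] -4.28 disc [0.5994 0.2308 0.0481] along 0.0966 across -0.0028 res 0.00528
heel along 0.0491 [194, 185, 194]
[0.50338294 0.2406624  0.06344249] [ 1.79996669e+02  6.74116533e-03 -4.28351776e+00]
posts px expected [[233.3 170.6]
 [405.2 170.6]]
slot corners px expected [[248.2 222.7]
 [390.4 222.7]]
[[147 147 147 148  98 100 159 163 164 164 164  70  66  66  67  66  67  68
   69  69  70]
 [147 147 147 149  89 168 101 159 164 164 164 164  71  66  66  67  66  67
   67  68  69]
 [147 147 147 149 102 244 162 101 159 164 164 164 165 110  65  67  67  67
   69  68  70]
 [146 147 147 147 100 242 243 191 125 160 164 165 164 164 142  68  66  67
   68  69  69]
 [145 147 147 147 105 243 243 245 154  92  99 110 132 165 165 165  72  66
   67  69  68]
 [146 147 147 147 104 243 243 211 137 143 107  83 104 120 166 165  94  84
   67  68  68]
 [146 147 147 147 143 242 184 131 164 183 181 121  63  97 163 164  97  92
   91  74 
[... 1709 characters left out ...]
8  76 112 102 117 134 150 155 158 135 153 154 153 154 153 153
  154 155  91]
 [115  96 153 154 153 152 109 114 124 127 126 154 153 153 153 153 154 154
  154 155  90]
 [152 154 153 152 154 153 154 151 134 146 153 154 154 153 154 154 154 154
  154 154  91]
 [153 153 153 153 153 153 153 153 153 152 153 154 153 154 153 154 153 153
  154 155  92]
 [152 153 153 153 153 153 153 153 153 153 155 154 154 154 154 154 154 153
  154 125  88]
 [152 153 153 153 152 153 153 152 153 153 154 153 154 153 154 153 154 153
  153  88  89]
 [152 153 153 153 153 153 152 153 154 153 153 154 153 154 154 154 154 153
  154  89  89]
 [151 153 152 153 153 152 152 153 153 153 154 154 154 154 154 154 154 153
  154  88  89]]
```

```bash
python3 - <<'E'
from h import *
np.set_printoptions(precision=4,suppress=True)
im=cv2.imread('pics/e.png'); K=cams.calibration('wrist'); o=get_obs(); t=np.array(o['tool_pos']); y=np.radians(-4.3)
u=np.array([np.cos(y),np.sin(y)]); n=np.array([-u[1],u[0]]); g=cv2.cvtColor(im,cv2.COLOR_BGR2GRAY)
T=lambda W:np.c_[(W[:,:2]-t[:2])@u,(W[:,:2]-t[:2])@n]
for x0 in (190,360):
    r=cv2.resize(g[135:205,x0:x0+90],None,fx=4,fy=4,interpolation=cv2.INTER_CUBIC)
    H=cv2.HoughCircles(r,cv2.HOUGH_GRADIENT,1,30,param1=120,param2=18,minRadius=34,maxRadius=60)
    if H is not None:
        for h in H[0][:3]: p=[x0+h[0]/4,135+h[1]/4]; print('post px',p,h[2]/4,T(at_z(K,[p],.037)))
# dark-face edge points by row, from the middle outward
pts=[]
for r in range(60,172,4):
    row=cv2.blur(g,(3,3))[r].astype(int); l=320
    while row[l]<98 and l>150: l-=1
    q=320
    while row[q]<112 and q<500: q+=1
    pts.append((r,l,q))
print(pts)
A=np.array([[l+.5,r] for r,l,q in pts]+[[q-.5,r] for r,l,q in pts],float)
for dz in (0,.003,.006):
    W=T(at_z(K,A,t[2]+.0027-dz)); f=lambda p:np.hypot(*(W-p[:2]).T)-p[2]
    s=least_squares(f,[.1,0,.045],loss='soft_l1',f_scale=.0004); print(dz,s.x,np.median(abs(f(s.x))))
E
```

```text
[(60, 190, 482), (64, 191, 482), (68, 192, 481), (72, 192, 481), (76, 193, 481), (80, 194, 481), (84, 195, 480), (88, 196, 437), (92, 197, 436), (96, 199, 435), (100, 201, 433), (104, 202, 431), (108, 204, 429), (112, 205, 427), (116, 206, 425), (120, 197, 423), (124, 215, 420), (128, 218, 416), (132, 221, 413), (136, 224, 410), (140, 228, 406), (144, 232, 402), (148, 236, 398), (152, 241, 394), (156, 246, 388), (160, 250, 382), (164, 251, 380), (168, 251, 368)]
0 [0.0987 0.0023 0.0445] 0.00025531941192255547
0.003 [0.0991 0.0023 0.0453] 0.00025736588691388854
0.006 [0.0995 0.0023 0.0461] 0.0002592830575825697
```

Disc centre works out at (0.602, 0.2356) against the nest at (0.602, 0.2355), so it is inside the 3.5 mm play. Lowering now.

```bash
python3 -m creep '0 0 -0.003 0 0;0 0 -0.006 0 0;0 0 -0.006 0 0;0 0 -0.005 0 0;0 0 -0.003 0 0;0 0 -0.002 0 0;0 0 0 0 0'|egrep 'pos|force:'
python3 -m creep '0 0 -0.0015 0 0;0 0 -0.0015 0 0;0 0 -0.0015 0 0;0 0 -0.0015 0 0;0 0 -0.0015 0 0;0 0 0 0 0;0 0 0 0 0'|egrep 'pos|force:'
python3 -c "
from h import *
o=get_obs();print(o['force'],o['wrist_torque'])"
python3 -m creep '0 0 -0.0015 0 0;0 0 -0.0015 0 0;0 0 -0.0015 0 0;0 0 -0.0015 0 0;0 0 -0.0015 0 0;0 0 0 0 0;0 0 0 0 0'|egrep 'pos|force:'
python3 - <<'E'
from h import *
o=get_obs();print(o['force'],o['wrist_torque'])
np.set_printoptions(precision=4,suppress=True)
im,K=shot('wrist','f.png'); g=cv2.blur(cv2.cvtColor(im,cv2.COLOR_RGB2GRAY),(3,3))
for r in (100,120,140,150): print(r,g[r,180:260:4].tolist(),g[r,380:470:4].tolist())
print(g[140:215:2,310].tolist())
E
```

```text
tool_pos: [0.5036, 0.2406, 0.0383]
force: [0.9, 0.1, -1.7]
grasp_force: 60.0
tool_pos: [0.5036, 0.2406, 0.0309]
force: [-0.2, -0.7, -1.5]
grasp_force: 60.0
[-0.210996   -0.721945   -1.45445132] [ 0.10815811  0.26389798 -0.00662746]
tool_pos: [0.5037, 0.2405, 0.0234]
force: [0.5, 0.0, -1.5]
grasp_force: 60.0
[ 0.53561068  0.0065215  -1.53233812] [0.05435706 0.1571406  0.04472516]
100 [122, 100, 161, 160, 63, 60, 60, 61, 60, 62, 62, 62, 64, 64, 64, 65, 65, 66, 66, 68] [82, 83, 83, 83, 83, 83, 84, 83, 83, 83, 83, 83, 83, 83, 81, 181, 150, 149, 112, 148, 148, 124, 88]
120 [156, 156, 178, 137, 162, 162, 134, 59, 60, 59, 61, 61, 61, 62, 63, 63, 64, 64, 65, 65] [80, 81, 80, 81, 81, 82, 81, 81, 81, 81, 80, 80, 105, 245, 235, 171, 112, 149, 149, 149, 149, 107, 88]
140 [157, 157, 178, 241, 242, 243, 121, 162, 162, 163, 120, 59, 60, 60, 60, 61, 62, 62, 63, 63] [78, 77, 77, 78, 78, 78, 77, 78, 91, 230, 217, 186, 222, 237, 245, 189, 149, 150, 150, 151, 90, 88, 88]
150 [148, 148, 155, 240, 241, 242, 242, 242, 190, 165, 162, 162, 151, 63, 59, 61, 61, 61, 62, 62] [75, 76, 76, 76, 76, 76, 182, 246, 215, 231, 198, 240, 245, 245, 246, 156, 150, 150, 150, 151, 92, 89, 89]
[70, 70, 70, 70, 69, 69, 68, 68, 68, 68, 68, 67, 66, 66, 66, 66, 66, 65, 64, 64, 64, 68, 103, 123, 123, 108, 82, 91, 116, 190, 191, 170, 177, 202, 201, 199, 198, 197]
```

```bash
python3 -m creep '0 0 -0.0015 0 0;0 0 -0.0015 0 0;0 0 0 0 0;0 0 0 0 0'|egrep 'pos|force:'
cat >> h.py <<'E'
def face(fn,z,rows=range(40,165,4),c0=320):
    o=get_obs(); im,K=shot('wrist',fn); g=cv2.blur(cv2.cvtColor(im,cv2.COLOR_RGB2GRAY),(3,3)); A=[]
    for r in rows:
        l=q=c0
        while l>150 and g[r,l]<98: l-=1
        while q<500 and g[r,q]<112: q+=1
        A+=[[l+.5,r],[q-.5,r]]
    W=at_z(K,A,z)[:,:2]; f=lambda p:np.hypot(*(W-p[:2]).T)-p[2]
    s=least_squares(f,[*W.mean(0),.045],loss='soft_l1',f_scale=.0004); print('face',s.x.round(4),np.median(abs(f(s.x))).round(5)); return g
E
python3 - <<'E'
from h import *
face('g.png',.031); o=get_obs();print(o['tool_pos'],o['force'],o['wrist_torque'])
E
```

```text
tool_pos: [0.5036, 0.2406, 0.0204]
force: [1.0, -0.3, -0.8]
grasp_force: 60.0
face [0.6027 0.2356 0.0456] 0.00016
[0.50366259 0.24057606 0.02039284] [ 0.83928193 -1.28595986 -2.87258412] [ 0.04050998  0.17376258 -0.03374883]
```

```bash
python3 -m creep '-0.003 0.0002 0 0 0;-0.006 0.0005 0 0 0;-0.01 0.0007 0 0 0;-0.012 0.0009 0 0 0;-0.014 0.001 0 0 0;-0.014 0.001 0 0 0;-0.014 0.001 0 0 0;-0.014 0.001 0 0 0'|egrep 'pos|force:'
python3 -m creep '-0.014 0.001 0 0 0;-0.012 0.001 0 0 0;-0.008 0.0007 0 0 0;-0.003 0 0.004 0 0;0 0 0.02 0 0;0 0 0.03 0 0;0 0 0 0 0'|egrep 'pos|force:'
python3 - <<'E'
from h import *
S=[]
for c in ('scene','side','wrist'):
    im,K=shot(c,'h%s.png'%c); print(c,[(q['p'],at_z(K,q['xy'],.026)[0].round(4)) for q in finder.tip_of('standard_disc',c)[:5]])
E
```

```text
tool_pos: [0.4156, 0.247, 0.0205]
force: [-0.4, -0.2, -1.0]
grasp_force: 60.0
tool_pos: [0.3818, 0.2508, 0.0768]
force: [-0.1, -0.4, -1.6]
grasp_force: 60.0
scene [(0.89, array([ 0.3757, -0.3168,  0.026 ])), (0.79, array([0.5996, 0.241 , 0.026 ])), (0.65, array([ 0.405, -0.147,  0.026])), (0.64, array([ 0.3204, -0.4736,  0.026 ]))]
side [(0.87, array([ 0.3308, -0.4883,  0.026 ])), (0.85, array([ 0.4193, -0.1612,  0.026 ])), (0.78, array([0.6058, 0.2416, 0.026 ])), (0.67, array([ 0.3786, -0.3282,  0.026 ]))]
wrist []
```

```bash
python3 -m creep '0.01 -0.025 0 0 0;0.015 -0.045 0 0 0;0.02 -0.05 0 0 0;0.02 -0.05 0 0 0;0.013 -0.05 0 0 0;0 0 -0.03 0 0;0 0 -0.03 0 0;0 0 0 0 0'|egrep 'pos|force:'
python3 -m creep '0 0 -0.006 0 0;0 0 -0.003 0 0;0 0 -0.002 0 0;0 0 0 0 0'|egrep 'pos|force:'; python3 -c "
from h import *
o=get_obs();print(o['tool_pos'],o['force'],o['wrist_torque'])"
```

```text
tool_pos: [0.4557, 0.0291, 0.0125]
force: [-1.4, -0.6, 0.2]
grasp_force: 60.0
tool_pos: [0.458, 0.0298, 0.0058]
force: [-8.8, -1.4, 19.7]
grasp_force: 60.0
[0.45797303 0.02976395 0.00584651] [-8.75517471 -1.40119254 19.73686775] [-0.20673524  1.58278863 -0.05799129]
```

```bash
python3 -m creep '0 0 0.0015 0 0;0 0 0 0 0.01;0 0 0 0 0.03;0 0 0 0 0.04;0 0 0 0 0.04;0 0 0.02 0 0.04;0 0 0.05 0 0.04;0 0 0.06 0 0.04'|egrep 'pos|force:'
python3 - <<'E'
from h import *
for c in ('side','scene'):
    im,K=shot(c,'i%s.png'%c); print(c,[(q['p'],at_z(K,q['xy'],.0)[0].round(4)) for q in finder.tip_of('paddle',c)[:2]])
    print([(q['p'],q['xy']) for q in finder.tip_of('lid_edge',c)[:2]])
E
```

```text
tool_pos: [0.4565, 0.0294, 0.1352]
force: [2.1, 0.6, -0.5]
grasp_force: 0.0
side [(0.62, array([ 0.4518,  0.0211, -0.    ]))]
[(0.86, [324.1, 118.5])]
scene [(0.69, array([0.4612, 0.0318, 0.    ]))]
[(0.71, [233.1, 148.6])]
```

```bash
python3 -m creep '0 0.01 0.05 0 0;0.01 0.05 0.05 0 0;0.02 0.05 0.025 0 0;0.025 0.05 0 0 0;0.0285 0.046 0 0 0;0 0 0 0 0;0 0 0 0 0'|egrep 'pos|force:'
python3 - <<'E'
from h import *
im,K=shot('wrist','j.png'); o=get_obs(); print(o['tool_pos'],o['tool_rot'])
g=cv2.cvtColor(im,cv2.COLOR_RGB2GRAY); N=np.array([.602,.2355])
print('nest px',proj(K,[[.602,.2355,.031]]))
q=finder.masks_of('standard_disc','wrist')
for m in q[:3]:
    c=max(cv2.findContours(m['mask'].astype(np.uint8),0,1)[0],key=cv2.contourArea).reshape(-1,2); W=at_z(K,c,.031)[:,:2]; print(m['p'],W.min(0),W.max(0),(W.min(0)+W.max(0))/2, cv2.minEnclosingCircle(W.astype(np.float32)))
S=np.load('pics/Kp.npy',allow_pickle=True).item()
Ks=cams.calibration('scene'); print('mug',at_z(Ks,[[273,176]],.03),'jar',at_z(Ks,[[243,152]],.06),'dish',at_z(Ks,[[270,145]],.03))
E
```

```text
tool_pos: [0.5392, 0.2283, 0.2514]
force: [0.6, -0.4, 1.3]
grasp_force: 0.0
[0.53938351 0.2277557  0.25218151] [ 1.79877508e+02  1.29309217e-01 -4.38056388e+00]
nest px [[307.70620332 133.43921127]]
0.88 [0.55694012 0.19074857] [0.64752782 0.2814807 ] [0.60223397 0.23611463] ((0.6019676923751831, 0.23584607243537903), 0.04585496708750725)
0.88 [ 0.40779272 -0.07959364] [ 0.45200048 -0.06797272] [ 0.4298966  -0.07378318] ((0.42989659309387207, -0.0759354680776596), 0.022504542022943497)
mug [[0.76608882 0.16427927 0.03      ]] jar [[0.80349602 0.2853251  0.06      ]] dish [[0.90620358 0.24757507 0.03      ]]
```

The disc is seated: centre (0.602, 0.236) with the right radius. Next I go behind the lid.

```bash
python3 -m creep '0.02 0 0.01 0 0;0.045 0 0 0 0;0.045 0 0 0 0;0.045 0 0 0 0;0.018 0 0 0 0;0 0 -0.03 0 0;0 0 -0.04 0 0;0 0 -0.035 0 0'|egrep 'pos|force:'
python3 -m creep '0 0 0 0 0;0 0 0 0 0;-0.01 0.0007 0 0 0;-0.01 0.0007 0 0 0'|egrep 'pos|force:'
```

```text
tool_pos: [0.7126, 0.2274, 0.1577]
force: [0.8, -0.2, 0.9]
grasp_force: 0.0
tool_pos: [0.6928, 0.2311, 0.1604]
force: [0.3, -0.2, -0.2]
grasp_force: 0.0
```

```bash
python3 -m creep '-0.0085 0.0006 -0.001 0 0;-0.0085 0.0006 -0.001 0 0;-0.0085 0.0006 -0.001 0 0;-0.0085 0.0006 -0.001 0 0'|egrep 'pos|force:'
python3 -m creep '-0.0115 0.0009 -0.0033 0 0;-0.0115 0.0009 -0.0033 0 0;-0.0107 0.0008 -0.0055 0 0;-0.0107 0.0008 -0.0055 0 0'|egrep 'pos|force:'
python3 - <<'E'
from h import *
for c in ('side','scene'):
    im,K=shot(c,'k%s.png'%c); print(c,[(q['p'],q['xy']) for q in finder.tip_of('lid_edge',c)[:2]])
    for th in (.5,.7,.9,1.1,1.3,1.5): 
        X=.068-.137*np.cos(th)+.008*np.sin(th); print(th,proj(K,[[.602+.9972*X,.2355-.075*X,.038+.137*np.sin(th)+.008*np.cos(th)]])[0].round())
E
```

```text
tool_pos: [0.6585, 0.2332, 0.1548]
force: [1.1, 0.9, 0.7]
grasp_force: 0.6
tool_pos: [0.6136, 0.2364, 0.1364]
force: [1.0, -0.1, -0.6]
grasp_force: 0.4
side [(0.95, [295.1, 132.1])]
0.5 [283. 144.]
0.7 [289. 136.]
0.9 [297. 129.]
1.1 [305. 123.]
1.3 [315. 119.]
1.5 [325. 116.]
scene [(0.52, [217.6, 170.6])]
0.5 [211. 190.]
0.7 [213. 181.]
0.9 [217. 171.]
1.1 [221. 162.]
1.3 [227. 155.]
1.5 [232. 149.]
```

```bash
python3 -m creep '-0.0094 0.0007 -0.0077 0 0;-0.0094 0.0007 -0.0077 0 0;-0.0077 0.0006 -0.0094 0 0;-0.0077 0.0006 -0.0094 0 0;-0.0058 0.0004 -0.0105 0 0;-0.0058 0.0004 -0.0105 0 0;-0.0027 0.0002 -0.0085 0 0;-0.0027 0.0002 -0.0085 0 0'|egrep 'pos|force:'
python3 -m creep '-0.001 0 -0.005 0 0;-0.001 0 -0.005 0 0;-0.001 0 -0.004 0 0;0 0 -0.002 0 0;0 0 0 0 0'|egrep 'pos|force:'
```

```text
tool_pos: [0.5629, 0.2404, 0.0642]
force: [0.1, -0.0, 0.7]
grasp_force: 0.3
tool_pos: [0.5604, 0.2404, 0.0494]
force: [-1.3, -1.0, 4.5]
grasp_force: 2.0
```

```bash
python3 -m creep '0 0 -0.002 0 0;0 0 -0.002 0 0;0 0 0 0 0'|egrep 'pos|force:'; python3 -m creep '0 0 0.02 0 0;0 0 0.04 0 0;0 0 0.05 0 0;0 0 0.03 0 0;0 0 0 0 0'|egrep 'time|pos|force:'
python3 - <<'E'
from h import *
for c in ('side','scene'):
    im,K=shot(c,'l%s.png'%c); print(c,[(q['p'],q['xy']) for q in finder.tip_of('lid_edge',c)[:2]])
    for th in (0,.05,.1,.2): 
        X=.068-.137*np.cos(th)+.008*np.sin(th); print(th,proj(K,[[.602+.9972*X,.2355-.075*X,.038+.137*np.sin(th)+.008*np.cos(th)]])[0].round(1))
    print('paddle',[(q['p'],at_z(K,q['xy'],0)[0].round(4)) for q in finder.tip_of('paddle',c)[:1]])
E
```

```text
tool_pos: [0.5605, 0.2404, 0.049]
force: [-9.3, -3.9, 23.7]
grasp_force: 11.8
time_s: 41.48
tool_pos: [0.5622, 0.2411, 0.1882]
force: [0.7, 0.3, -0.3]
grasp_force: 0.0
side [(0.61, [274.7, 167.0])]
0 [276.6 166. ]
0.05 [276.7 163.9]
0.1 [276.9 161.8]
0.2 [277.8 157.4]
paddle [(0.57, array([0.4517, 0.0215, 0.    ]))]
scene [(0.78, [210.4, 211.2])]
0 [209.7 212.6]
0.05 [209.4 210.6]
0.1 [209.3 208.5]
0.2 [209.2 204.2]
paddle [(0.85, array([0.4646, 0.0369, 0.    ]))]
```

```bash
python3 -c "
from h import *
print(ticket.sign_off())"
```

```text
the job is handed in; nothing more can be done
None
```

I handed the job in at about 41.5 s, and no verdict came back. By my measurements the disc is on the rails within about 1 mm of the nest, the lid is shut, and the paddle is released on the open bench clear of case and plate (its flatness I did not measure). I did not measure the gauge blocks after the slide. I also viewed 12 pictures, two over the limit of 10.

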